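# Stroke the row of flip lids shut

### The job

Run your closed fingertips along the row of open white flip lids on the blue strip box, from the red-banded end to the other end, stroking the four lids down one after another in that order until all of them lie fully shut. Only touch the lids and do it lightly: the box must stay where it stands, never lifted or shoved, no lid may be bent farther open, and the vials, swabs and pen beside it must be left alone.

Things in the scene. Friction and masses are not known exactly. Their poses are not given: they have to be found in the camera images.
- organiser: Blue strip box for syringe tip caps, loose on the worktop, about 0.9 kg, 52 mm (its x) by 216 mm (its y) by 35 mm high, with four compartments in a row along y, each with a white flip lid. Origin: centre of its underside; z up. Its -y end carries a red band. With all lids shut its top is 38 mm above the worktop. It may stand at any yaw.
- lid0 (a joint): Flip lid 1 from the red end: opening angle in rad, 0 = flat shut, 1.5 = stop; starts at 0.6 to 1.1. Its hinge lies across the box at box y = -101.5 mm, z = 37 mm, at the lid edge nearer the red end; the open lid leans towards +y, so a fingertip moving along +y lays it down. Stiff hinge (0.008 N m friction, no spring): it stays at any angle.
- lid0_mid (a point): Middle of the upper face of lid 1, 23.5 mm from its hinge; moves with the lid (shut: box x = 0, y = -78 mm, z = 38 mm). The lid is a white plate 47.5 mm long (box y) from the hinge, 52 mm wide (box x), 3 mm thick, with a 6 mm side tab near its free edge on the box +x side.
- lid1 (a joint): Flip lid 2 from the red end: opening angle in rad, 0 = flat shut, 1.5 = stop; starts at 0.6 to 1.1. Its hinge lies across the box at box y = -49.5 mm, z = 37 mm, at the lid edge nearer the red end; the open lid leans towards +y, so a fingertip moving along +y lays it down. Stiff hinge (0.008 N m friction, no spring): it stays at any angle.
- lid1_mid (a point): Middle of the upper face of lid 2, 23.5 mm from its hinge; moves with the lid (shut: box x = 0, y = -26 mm, z = 38 mm). The lid is a white plate 47.5 mm long (box y) from the hinge, 52 mm wide (box x), 3 mm thick, with a 6 mm side tab near its free edge on the box +x side.
- lid2 (a joint): Flip lid 3 from the red end: opening angle in rad, 0 = flat shut, 1.5 = stop; starts at 0.6 to 1.1. Its hinge lies across the box at box y = 2.5 mm, z = 37 mm, at the lid edge nearer the red end; the open lid leans towards +y, so a fingertip moving along +y lays it down. Stiff hinge (0.008 N m friction, no spring): it stays at any angle.
- lid2_mid (a point): Middle of the upper face of lid 3, 23.5 mm from its hinge; moves with the lid (shut: box x = 0, y = 26 mm, z = 38 mm). The lid is a white plate 47.5 mm long (box y) from the hinge, 52 mm wide (box x), 3 mm thick, with a 6 mm side tab near its free edge on the box +x side.
- lid3 (a joint): Flip lid 4 from the red end: opening angle in rad, 0 = flat shut, 1.5 = stop; starts at 0.6 to 1.1. Its hinge lies across the box at box y = 54.5 mm, z = 37 mm, at the lid edge nearer the red end; the open lid leans towards +y, so a fingertip moving along +y lays it down. Stiff hinge (0.008 N m friction, no spring): it stays at any angle.
- lid3_mid (a point): Middle of the upper face of lid 4, 23.5 mm from its hinge; moves with the lid (shut: box x = 0, y = 78 mm, z = 38 mm). The lid is a white plate 47.5 mm long (box y) from the hinge, 52 mm wide (box x), 3 mm thick, with a 6 mm side tab near its free edge on the box +x side.
- teal_vial: Bystander: glass vial with teal cap, 22 mm across, 47 mm high, standing loose beside the box; origin under its centre, z up.
- purple_vial: Bystander: glass vial with purple cap, 22 mm across, 47 mm high, standing loose beside the box; origin under its centre, z up.
- swabs: Bystander: flat stack of swab sachets, 50 x 50 x 9 mm, loose beside the box; origin under its centre.
- red_pen: Bystander: red pen, 11 x 118 x 9 mm, lying loose beside the box along its own y; origin under its centre.

How it is judged:
On the way, in this order (a step that is already met when the one before it is completed fails the run):
1. lid 1 from the red end is stroked down (below 0.3 rad) with the fingertips at it (grasp point within 80 mm of its middle) (value of joint lid0 below 0.3 rad and distance between the grasp point and lid0_mid below 0.08 m), for 0.05 s.
2. lid 2 from the red end is stroked down (below 0.3 rad) with the fingertips at it (grasp point within 80 mm of its middle) (value of joint lid1 below 0.3 rad and distance between the grasp point and lid1_mid below 0.08 m), for 0.05 s.
3. lid 3 from the red end is stroked down (below 0.3 rad) with the fingertips at it (grasp point within 80 mm of its middle) (value of joint lid2 below 0.3 rad and distance between the grasp point and lid2_mid below 0.08 m), for 0.05 s.
4. lid 4 from the red end is stroked down (below 0.3 rad) with the fingertips at it (grasp point within 80 mm of its middle) (value of joint lid3 below 0.3 rad and distance between the grasp point and lid3_mid below 0.08 m), for 0.05 s.
At the end, for the whole second after the job is handed in: All four lids are shut to within 0.15 rad, the box stands flat and at rest within 30 mm of where it started, and each vial, the swabs and the pen are within 15 mm of where they started (value of joint each of lid0, lid1, lid2, lid3 below 0.15 rad and distance of organiser from where it was at the start of the episode below 0.03 m and height (world z) of organiser below 0.005 m and angle between organiser's own z axis and vertical below 0.05 rad and linear speed of organiser below 0.02 m/s and distance of each of teal_vial, purple_vial, swabs, red_pen from where it was at the start of the episode below 0.015 m); the robot touches nothing.
It fails at once if a lid is shut (below 0.3 rad) while the one before it, nearer the red end, is still open (above 0.4 rad) ((value of joint lid1 below 0.3 rad and value of joint lid0 above 0.4 rad) or (value of joint lid2 below 0.3 rad and value of joint lid1 above 0.4 rad) or (value of joint lid3 below 0.3 rad and value of joint lid2 above 0.4 rad)).
It fails at once if a lid is pulled or pushed farther open (past 1.3 rad) (value of joint any of lid0, lid1, lid2, lid3 above 1.3 rad).
It fails at once if the box is shoved more than 30 mm from where it stood, lifted more than 12 mm or tipped (distance of organiser from where it was at the start of the episode above 0.03 m or height (world z) of organiser above 0.012 m or angle between organiser's own z axis and vertical above 0.15 rad).
It fails at once if a vial, the swabs or the pen is moved more than 15 mm (distance of any of teal_vial, purple_vial, swabs, red_pen from where it was at the start of the episode above 0.015 m).
It fails at once if a vial is knocked over (angle between any of teal_vial, purple_vial's own z axis and vertical above 0.4 rad).
It also fails if it takes over 40 s, if anything falls off the work surface, if the arm or the gripper's body presses on something with over 40 N, if the wrist force passes 120 N, or if a joint passes its speed limit or range.

### The arm

A 7-joint arm with a two-finger parallel gripper is mounted at the origin on a cart in front of the work surface, level with it; the furniture and walls round the work are solid. World frame = base frame: x ahead of the robot, y to its left, z up, the work surface at z = 0. Lengths are in m, angles in rad, forces in N, time in s.
With the tool pointing down it reaches from about 0.4 to 0.85 m from the base axis. Payload 4.5 kg.
Tool frame: the origin (TCP) lies between the finger pads; the fingertips stand 11 mm ahead of it and the grasp point (between the pads) lies 8 mm behind it (r.nose_length is the distance from the TCP to the fingertips, in m); z points along the fingers, y is the line along which they close (so a half turn about z gives the same grasp; the last joint's range is limited). The gripper opens to 88 mm and grips with 3 to 60 N. Pads are 18 mm wide; open, the fingers measure 123 mm over their backs; the gripper's body (75 mm by 187 mm) begins 45 mm behind the grasp point.
Start: joints at [-1.227, 0.689, -0.195, 1.565, 0.157, 0.902, -0.215], TCP at [0.191, 0.595, 0.25] pointing down, gripper open.
Joint ranges: [-3.01, 3.01], [-0.46, 2.08], [-1.47, 1.51], [0.13, 2.56], [-1, 4.14], [0.04, 2.09], [-2.66, 2.66]. Speed limits (rad/s): [2.57, 2.57, 3.14, 3.14, 3.14, 3.14, 3.14].

### API

Orientations are given as a unit quaternion [x, y, z, w].
In Python, from plant import get_state, snapshot, camera_model, r gives the robot as it stands.
- The arm moves only by the shell command python3 -m inch 'ROWS' [FORCE]. ROWS is text: rows parted by semicolons, each of 7 numbers parted by spaces: the opening, from -1 (shut) to 1 (fully open), then the shift along the tool's x, y, z in m, then the turn, a rotation vector about the tool's x, y, z in rad. A call has 1 to 20 rows; each row shifts and turns the commanded pose from where the row before left it, along the tool's axes as they then stand; what a row does not reach is not made up. A row lasts 1/12 s, in which the tool goes at most 41.7 mm and 7.16 degrees, less where a joint would pass 70% of its speed; a pose out of reach is approached as far as the arm can. A call is refused whole if a number of a shift passes 0.0417 or a number of a turn 0.125, either way. A call with a gripper value outside its range is refused whole. The fingers move at their own pace and stop on an object; FORCE is the grip in N (left out, the last holds). Time passes only in rows, so rows that do not move let the fingers close. It gives the time, the measured TCP pose, the force, the opening and the grip force at its end, in the units of the state.
- get_state(): the state, without advancing time (a new reading comes with each control period).
- snapshot(name): name is "side" or "top" or "wrist"; returns (picture, depth): 384x512x3 uint8, red, green, blue; 384x512 float32, m along the optical axis (not along the pixel's ray), 0 where there is no reading.
- camera_model(name): a dict with "intrinsics" (3x3 intrinsics, pixels), "view" (4x4, takes a point from world to camera coordinates). Camera axes: x right, y down, z forward; pixel columns grow to the right and rows downward; lengths in m; the calibration is good to about 2 mm. A picture is of the moment at which its call begins: read the wrist's pose just before it. camera_model takes no time and is no camera call; for the wrist camera it gives the pose at the moment of the call.
- r.finish_job(): hands the job in; it is judged then, once.
The state is a dict: "clock": time; "q": joint angles; "qd": joint speeds; "joint_torque": joint torques, N m; "tool_pos": TCP position; "eef_rot": TCP orientation; "contact_force": force on the tool from outside, world axes, zero at the start; "moment": the same for the moment, N m; "opening": opening from 0.0 (shut) to 1.0 (fully open); "finger_force": force on a finger pad.
Only numpy, scipy, OpenCV 4.12 (cv2) and the standard library are available. Lean on these libraries where they do the work, as an engineer would, in place of code of your own. Each camera call takes 0.05 s, during which the arm holds its last target. There are 200 camera calls.

## Working session

There is one attempt and no reset: what is moved stays moved. The work goes in short steps, Python scripts to look and compute and a shell command to move; the robot and the scene stay as the last step left them, time stands still between calls to the robot, and variables do not carry over. Pictures are saved under pics/ and viewed, at most 10 in all, crops included, and the job is handed in when it is done.

```bash
mkdir -p pics; ls
python3 - <<'E'
from plant import get_state, snapshot, camera_model, r
import cv2,numpy as np
s=get_state();print(s)
for n in("top","side"):
    p,d=snapshot(n);cv2.imwrite(f"pics/{n}0.png",p[:,:,::-1]);np.savez(f"/tmp/{n}.npz",p=p,d=d)
    m=camera_model(n);print(n,m)
E
```

```text
pics
{'clock': 0.0, 'q': array([-1.22716989,  0.68998613, -0.19454263,  1.56634943,  0.15732032,
        0.9024882 , -0.2151157 ]), 'qd': array([ 1.87533755e-04,  3.87463338e-04, -3.14304315e-04, -6.19676864e-04,
        1.50661447e-03, -1.64466276e-03, -9.38176715e-05]), 'joint_torque': array([ 3.46834412e-06, -5.27551174e+01, -1.26701206e+00, -1.53427541e+01,
       -5.26075065e-02,  6.41572216e-03,  1.69402110e-04]), 'tool_pos': array([0.19040679, 0.59464585, 0.24890796]), 'eef_rot': array([ 1.54242874e-01,  9.88032537e-01, -9.14350438e-04, -7.71820696e-05]), 'contact_force': array([0.54285924, 0.30961431, 0.193186  ]), 'moment': array([ 0.01330688, -0.06371289,  0.0391584 ]), 'finger_force': 0.0, 'opening': 0.9980447894110518}
top {'intrinsics': array([[388.73193575,   0.        , 262.39889838],
       [  0.        , 388.73193575, 192.99213131],
       [  0.        ,   0.        ,   1.        ]]), 'view': array([[ 0.02467059, -0.99962533,  0.01185614,  0.01801254],
       [-0.98324816, -0.02640545, -0.18034915,  0.607112  ],
       [ 0.18059464, -0.00720821, -0.9835312 ,  0.78807424],
       [ 0.        ,  0.        ,  0.        ,  1.        ]])}
side {'intrinsics': array([[440.68297647,   0.        , 252.81416864],
       [  0.        , 440.68297647, 188.87643228],
       [  0.        ,   0.        ,   1.        ]]), 'view': array([[-0.99942812,  0.0281961 , -0.01866567,  0.59457281],
       [ 0.03066433,  0.52306976, -0.85173806,  0.03256304],
       [-0.01425224, -0.85182334, -0.52363525,  0.89557437],
       [ 0.        ,  0.        ,  0.        ,  1.        ]])}
```

View pics/top0.png

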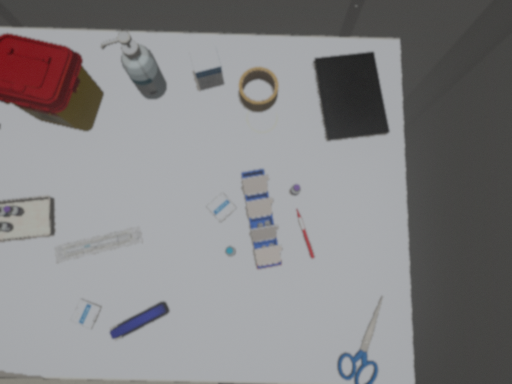

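View pics/side0.png

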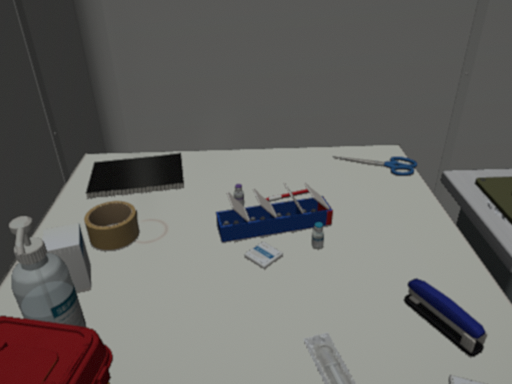

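The top view shows the box from (255,175) to (268,262), with its red end at the bottom, nearer the robot. The vials are at (230,251) and (296,189), the swabs at (221,207) and the pen at (305,235). The side view shows all four lids leaning away from the red end at (328,212).

```bash
cat > h.py <<'E'
import numpy as np,cv2
from plant import get_state, snapshot, camera_model, r
def cloud(n,d):
    m=camera_model(n);K=m["intrinsics"];V=m["view"]
    v,u=np.mgrid[:d.shape[0],:d.shape[1]]
    P=np.stack([(u-K[0,2])/K[0,0]*d,(v-K[1,2])/K[1,1]*d,d],-1)
    return (P-V[:3,3])@V[:3,:3]
def ray(n,u,v,z):
    m=camera_model(n);K=m["intrinsics"];V=m["view"]
    c=-V[:3,:3].T@V[:3,3];w=V[:3,:3].T@np.linalg.solve(K,[u,v,1.])
    return c+w*(z-c[2])/w[2]
E
python3 - <<'E'
from h import *
for n in("top","side"):
    f=np.load(f"/tmp/{n}.npz");p,d=f["p"],f["d"];C=cloud(n,d)
    H=cv2.cvtColor(p,cv2.COLOR_RGB2HSV)
    h,s,v=[H[...,i].astype(int) for i in range(3)]
    roi=np.zeros(d.shape,bool)
    if n=="top": roi[160:275,205:320]=1
    else: roi[175:270,210:345]=1
    tab=roi&(s<30);print(n,"table z",np.median(C[tab][:,2]))
    for nm,m in dict(blue=(h>100)&(h<128)&(s>120),red=((h<8)|(h>172))&(s>110),teal=(h>85)&(h<103)&(s>110),purple=(h>124)&(h<160)&(s>50)).items():
        k,lab,st,ce=cv2.connectedComponentsWithStats((m&roi).astype(np.uint8))
        for i in range(1,k):
            if st[i,4]<12: continue
            q=C[lab==i];q=q[d[lab==i]>0]
            print(nm,st[i],ce[i].round(1),"mean",q.mean(0).round(3),"zmax",np.percentile(q[:,2],[5,95]).round(3))
    up=roi&(C[...,2]>0.03)&(d>0)
    print("high pts",up.sum(), np.percentile(C[up],[2,50,98],axis=0).round(3).tolist())
    big=cv2.resize(p[160:275,200:325] if n=="top" else p[170:270,210:345],None,fx=5,fy=5,interpolation=cv2.INTER_CUBIC)
    cv2.imwrite(f"pics/{n}_crop.png",big[:,:,::-1])
E
```

```text
top table z 0.00024431660131020926
blue [251 219  14   8  51] [256.  222.2] mean [0.548 0.046 0.007] zmax [0.001 0.034]
blue [255 241  15   6  38] [261.2 243.8] mean [0.499 0.033 0.007] zmax [0.002 0.034]
red [304 231   9  26  43] [308.  243.9] mean [ 0.502 -0.072  0.008] zmax [0.006 0.011]
teal [227 248   5   5  21] [229. 250.] mean [0.483 0.102 0.047] zmax [0.044 0.049]
purple [294 185   5   5  22] [296.1 187.1] mean [ 0.623 -0.04   0.047] zmax [0.046 0.05 ]
high pts 2067 [[0.454, -0.037, 0.031], [0.558, 0.034, 0.052], [0.658, 0.098, 0.076]]
side table z -0.00018533767949120524
blue [ 217  199  110   43 2533] [269.8 220.1] mean [0.563 0.048 0.019] zmax [0.004 0.034]
blue [259 249   6   5  13] [261.8 250.9] mean [0.582 0.126 0.008] zmax [0.007 0.01 ]
red [293 190  15   5  43] [299.7 191.9] mean [ 0.492 -0.071  0.005] zmax [0.001 0.008]
red [282 194   8   4  20] [285.2 195.2] mean [ 0.524 -0.059  0.005] zmax [0.001 0.007]
red [318 204   8   6  29] [320.8 207.1] mean [0.462 0.016 0.023] zmax [0.011 0.032]
red [327 212   5  13  55] [328.9 217.8] mean [0.45  0.044 0.016] zmax [0.003 0.029]
teal [314 222   9   6  41] [318.3 224.2] mean [0.481 0.102 0.045] zmax [0.044 0.049]
purple [236 184   5   4  18] [238.  185.7] mean [ 0.623 -0.036  0.046] zmax [0.044 0.047]
purple [326 210   6  11  15] [327.1 213.7] mean [0.454 0.044 0.026] zmax [0.014 0.035]
high pts 1483 [[0.453, -0.035, 0.03], [0.566, 0.048, 0.039], [0.659, 0.11, 0.075]]
```

View pics/top_crop.png

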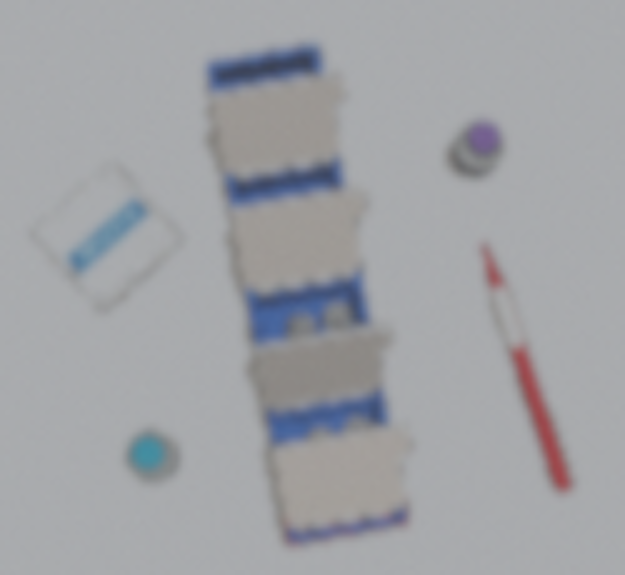

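View pics/side_crop.png

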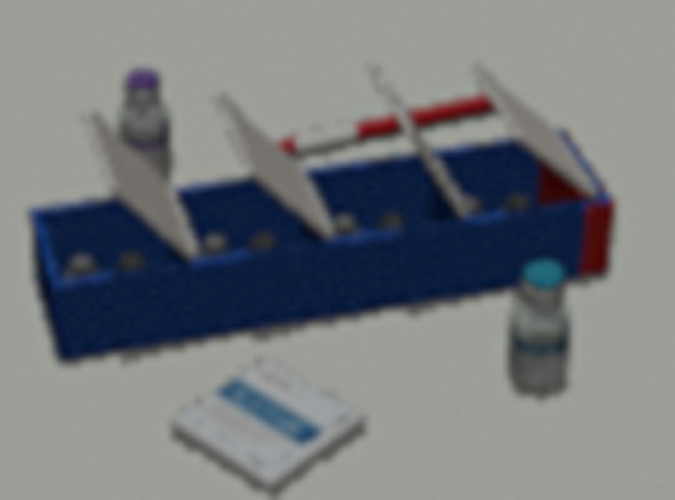

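Run:
```python
from h import *
cr=np.array([[ray("top",200+a/5,160+b/5,.035)[:2] for a,b in((210,65),(320,47),(287,540),(408,520))]][0]);print(cr.round(4))
f=np.load("/tmp/side.npz");p,d=f["p"],f["d"];C=cloud("side",d)
H=cv2.cvtColor(p,cv2.COLOR_RGB2HSV).astype(int)
m=(((H[...,0]>100)&(H[...,0]<128))|(H[...,0]>165)|(H[...,0]<8))&(H[...,1]>120);m[:175]=0;m[240:]=0;m[:,:210]=0;m[:,335:]=0
q=C[m&(C[...,2]>.004)&(C[...,2]<.03)]
ax=(cr[0]+cr[1]-cr[2]-cr[3]);ax/=np.linalg.norm(ax)
for _ in range(4):
    nrm=np.array([-ax[1],ax[0]]);t=q[:,:2]@nrm;k=q[np.abs(t-np.percentile(t,85))<.004]
    vx,vy,x0,y0=cv2.fitLine(k[:,:2].astype(np.float32),cv2.DIST_HUBER,0,.01,.01).ravel();a=np.array([vx,vy]);ax=a*np.sign(a@ax)
nrm=np.array([-ax[1],ax[0]]);print("n",len(k),"ax",ax,"left face offset",nrm@[x0,y0],"ends",np.percentile(k[:,:2]@ax,[.5,99.5]))
print("corner along/normal",(cr@ax).round(4),(cr@nrm).round(4))
A=((cr@ax)[:2].mean()+(cr@ax)[2:].mean())/2
c=ax*A+nrm*(nrm@[x0,y0]-.026);print("centre",c,"from rect",cr.mean(0),"yaw deg of +y from x",np.degrees(np.arctan2(ax[1],ax[0])))
# lids: top & side cloud in box frame
for n in("top","side"):
    f=np.load(f"/tmp/{n}.npz");C=cloud(n,f["d"]);w=cv2.cvtColor(f["p"],cv2.COLOR_RGB2HSV)[...,1]<60
    k=C[w&(C[...,2]>.042)&(C[...,2]<.1)&(f["d"]>0)];b=k[:,:2]-c;Y=b@ax;X=-(b@nrm)
    for i in range(4):
        h=-.1015+.052*i;s=(np.abs(X)<.024)&(Y>h-.002)&(Y<h+.05)
        s&=(np.arctan2(k[:,2]-.037,Y-h)<1.35)
        an=np.arctan2(k[s,2]-.037,Y[s]-h);print(n,i,s.sum(),"angle",np.percentile(an,[10,50,90]).round(2),"zmax",k[s,2].max().round(3) if s.any() else None)
g=get_state();from scipy.spatial.transform import Rotation as R
print("tool axes\n",R.from_quat(g["eef_rot"]).as_matrix().round(3))
```

```text
[[ 0.6545  0.0803]
 [ 0.6641  0.0312]
 [ 0.4463  0.0402]
 [ 0.456  -0.0116]]
n 1201 ax [0.97947121 0.201584  ] left face offset -0.04892751519717997 ends [0.44682579 0.65892919]
corner along/normal [0.6572 0.6568 0.4452 0.4443] [-0.0533 -0.1033 -0.0506 -0.1033]
centre [0.55467642 0.03765948] from rect [0.55521855 0.03502546] yaw deg of +y from x 11.629602413399967
top 0 341 angle [0.7  0.76 0.81] zmax 0.076
top 1 272 angle [0.96 1.02 1.06] zmax 0.08
top 2 342 angle [0.76 0.83 0.88] zmax 0.076
top 3 345 angle [0.8  0.87 0.92] zmax 0.076
side 0 106 angle [0.75 0.78 0.79] zmax 0.072
side 1 41 angle [1.   1.04 1.05] zmax 0.079
side 2 138 angle [0.82 0.85 0.87] zmax 0.073
side 3 152 angle [0.86 0.89 0.91] zmax 0.075
tool axes
 [[-0.952  0.305 -0.   ]
 [ 0.305  0.952 -0.002]
 [-0.    -0.002 -1.   ]]
```

The measurements agree:
- **Box:** about 212 × 52 mm, against 216 × 52 mm given. Its centre is near (0.555, 0.037) and its +y axis is 11.6° from world x.
- **Lids:** open to about 0.77, 1.03, 0.84 and 0.88 rad in both views.

I'll shut the fingers and align the tool x axis with the box.

```bash
cat > to.py <<'E'
from h import *
from scipy.spatial.transform import Rotation as R
import sys
f,z=map(float,sys.argv[1:3])  # box-y of leading edge, tip z (mm)
ax=np.array([.9795,.2016]);c=np.array([.5549,.0365])
g=get_state();M=R.from_quat(g["eef_rot"]).as_matrix()
t=np.r_[c+ax*(f-9)/1000,z/1000+r.nose_length]
d=t-g["tool_pos"]
print("clock",g["clock"],"delta tool mm",(M.T@d*1000).round(1),"F",g["contact_force"].round(2),"open",g["opening"].round(2))
a=np.degrees(np.arctan2(-M[1,0],-M[0,0]));b=(g["tool_pos"][:2]-c);print("yaw err deg",11.63-a,"box x",(b@[ax[1],-ax[0]]*1000).round(1),"edge y",(b@ax*1000+9).round(1),"tip z",((g["tool_pos"][2]-r.nose_length)*1000).round(1),"q",g["q"].round(2))
E
python3 -m inch '-1 0 0 0 0 0 -0.1026;-1 0 0 0 0 0 -0.1026;-1 0 0 0 0 0 -0.1026;-1 0 0 0 0 0 -0.1026;-1 0 0 0 0 0 -0.1026;-1 0 0 0 0 0 0;-1 0 0 0 0 0 0;-1 0 0 0 0 0 0' 10; python3 to.py -108 200
```

```text
clock: 0.77
tool_pos: [0.1905, 0.5951, 0.2495]
eef_rot: [-0.1, 0.995, -0.0, -0.0]
contact_force: [-0.2, 0.1, 0.2]
opening: 0.422
finger_force: 0.0Traceback (most recent call last):
  File "to.py", line 9, in <module>
    print("clock",g["clock"],"delta tool mm",(M.T@d*1000).round(1),"F",g["contact_force"].round(2),"open",g["opening"].round(2))
                                                                                                          ^^^^^^^^^^^^^^^^^^
AttributeError: 'float' object has no attribute 'round'
```

```bash
sed -i 's/g\["opening"\].round(2)/round(g["opening"],2)/;s/r.nose_length/float(r.nose_length)/g' to.py; python3 to.py -108 200
```

```text
clock 0.7667 delta tool mm [-128.7 -620.3   38.7] F [-0.23  0.05  0.21] open 0.42
yaw err deg 0.13275011749653665 box x -620.6 edge y -235.3 tip z 238.5 q [-1.15  0.7  -0.34  1.56  0.27  0.93  0.19]
```

```bash
python3 -m inch '-1 -0.013 -0.031 0 0 0 0;-1 -0.013 -0.031 0 0 0 0;-1 -0.013 -0.031 0 0 0 0;-1 -0.013 -0.031 0 0 0 0;-1 -0.013 -0.031 0 0 0 0;-1 -0.013 -0.031 0 0 0 0;-1 -0.013 -0.031 0 0 0 0;-1 -0.013 -0.031 0 0 0 0;-1 -0.013 -0.031 0 0 0 0;-1 -0.012 -0.031 0 0 0 0;-1 0 -0.031 0 0 0 0;-1 0 -0.031 0 0 0 0;-1 0 -0.031 0 0 0 0;-1 0 -0.031 0 0 0 0;-1 0 -0.031 0 0 0 0;-1 0 -0.031 0 0 0 0;-1 0 -0.031 0 0 0 0;-1 0 -0.031 0 0 0 0;-1 0 -0.031 0 0 0 0;-1 0 -0.031 0 0 0 0'; python3 -m inch '-1 0 0 0.02 0 0 0;-1 0 0 0.02 0 0 0;-1 0 0 0 0 0 0;-1 0 0 0 0 0 0'; python3 to.py -108 60
```

```text
clock: 2.43
tool_pos: [0.4422, 0.0126, 0.2499]
eef_rot: [-0.1, 0.995, -0.0, 0.0]
contact_force: [-0.4, -0.6, 1.1]
opening: 0.007
finger_force: 0.0
clock: 2.77
tool_pos: [0.4415, 0.0142, 0.2095]
eef_rot: [-0.101, 0.995, -0.0, -0.001]
contact_force: [0.5, -0.5, 0.1]
opening: 0.005
finger_force: 0.0
clock 2.7667 delta tool mm [  1.2  -1.  138.5] F [ 0.54 -0.5   0.06] open 0.0
yaw err deg 0.02870785426165412 box x -1.0 edge y -106.6 tip z 198.5 q [ 0.11  0.55 -0.38  2.13  0.39  0.53  1.22]
```

```bash
python3 -m inch '-1 0 -0.001 0.025 0 0 0;-1 0 0 0.025 0 0 0;-1 0 0 0.025 0 0 0;-1 0 0 0.025 0 0 0;-1 0 0 0.02 0 0 0;-1 0 0 0.018 0 0 0;-1 0 0 0 0 0 0;-1 0 0 0 0 0 0'; python3 to.py -101.5 60;python3 - <<'E'
from h import *
p,d=snapshot("side");cv2.imwrite("pics/s1.png",cv2.resize(p[100:270,180:380],None,fx=4,fy=3.5)[:,:,::-1])
E
```

```text
clock: 3.43
tool_pos: [0.4427, 0.0138, 0.0721]
eef_rot: [-0.102, 0.995, -0.0, 0.0]
contact_force: [-0.6, -0.7, 1.1]
opening: 0.006
finger_force: 0.0
clock 3.4333 delta tool mm [-4.  -0.4  1.1] F [-0.57 -0.7   1.14] open 0.01
yaw err deg -0.07656174743640243 box x -0.4 edge y -105.5 tip z 61.1 q [-0.09  0.82 -0.08  2.24  0.58  0.1   1.05]
```

View pics/s1.png

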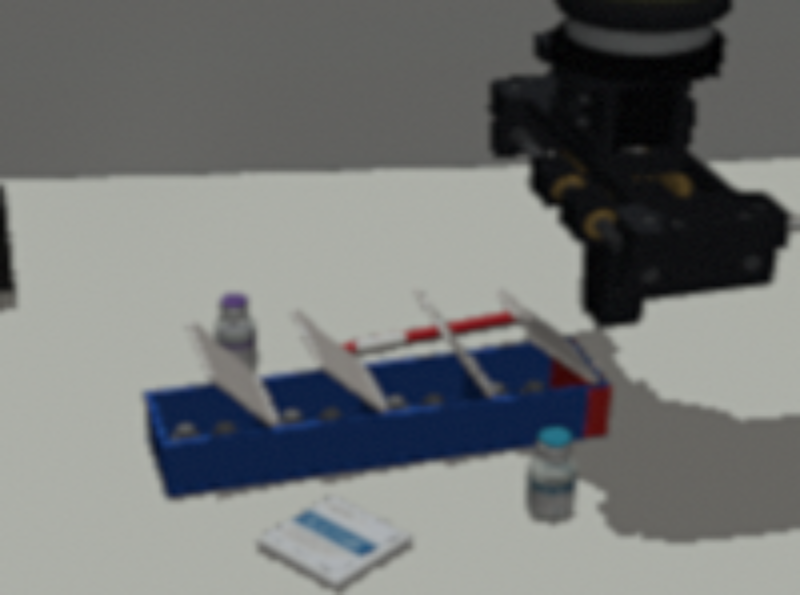

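The fingertips are at about (612,320), behind and above the red end, and clear of lid 1. Next I stroke lid 1, moving forward before going down.

```bash
python3 -m inch '-1 -0.005 0 0.001 0 0 0;-1 -0.005 0 0.001 0 0 0;-1 -0.005 0 0.001 0 0 0;-1 -0.005 0 0.001 0 0 0;-1 -0.006 0 0.001 0 0 0;-1 -0.004 0 0.003 0 0 0;-1 -0.004 0 0.003 0 0 0;-1 -0.004 0 0.003 0 0 0;-1 0 0 0 0 0 0'; python3 to.py -57.5 40.5
```

```text
clock: 4.23
tool_pos: [0.4802, 0.0211, 0.057]
eef_rot: [-0.101, 0.995, 0.0, 0.0]
contact_force: [0.5, -0.1, -0.4]
opening: 0.004
finger_force: 0.0
clock 4.2333 delta tool mm [-9.7  0.   5.5] F [ 0.49 -0.14 -0.36] open 0.0
yaw err deg -0.014583518473353152 box x 0.0 edge y -67.2 tip z 46.0 q [-0.06  0.86 -0.13  2.13  0.57  0.18  1.07]
```

```bash
python3 -m inch '-1 -0.003 0 0.002 0 0 0;-1 -0.004 0 0.002 0 0 0;-1 -0.003 0 0.0015 0 0 0;-1 0 0 0 0 0 0;-1 0 0 0 0 0 0'; python3 to.py -49.5 60
cat > lids.py <<'E'
from h import *
import sys
ax=np.array([.9795,.2016]);c=np.array([.5549,.0365])
for n in("top","side"):
    p,d=snapshot(n);C=cloud(n,d);hs=cv2.cvtColor(p,cv2.COLOR_RGB2HSV);w=(hs[...,1]<60)&(hs[...,2]>90)
    k=C[w&(C[...,2]>.033)&(C[...,2]<.1)&(d>0)];b=k[:,:2]-c;Y=b@ax;X=b@[ax[1],-ax[0]]
    for i in range(4):
        e=Y-(-.1015+.052*i);s=(abs(X)<.024)&(e>.02)&(e<.05)
        if s.sum()<8: print(n,i,"few");continue
        an=np.arctan2(k[s,2]-.038,e[s]);print(n,i,s.sum(),np.percentile(an,[10,50,90]).round(2))
    if len(sys.argv)>1 and n=="side": cv2.imwrite(f"pics/{sys.argv[1]}.png",cv2.resize(p[100:270,180:380],None,fx=4,fy=3.5)[:,:,::-1])
E
python3 lids.py s2
```

```text
clock: 4.65
tool_pos: [0.4894, 0.0229, 0.0521]
eef_rot: [-0.101, 0.995, 0.0, 0.0]
contact_force: [0.1, -0.3, 0.0]
opening: 0.005
finger_force: 0.0
clock 4.65 delta tool mm [ -8.4   0.1 -18.9] F [ 0.13 -0.28  0.03] open 0.0
yaw err deg -0.01563976312272075 box x 0.1 edge y -57.9 tip z 41.1 q [-0.06  0.88 -0.14  2.1   0.57  0.2   1.07]
top 0 few
top 1 few
top 2 139 [0.78 0.81 0.85]
top 3 156 [0.82 0.86 0.89]
side 0 86 [0.02 0.05 0.08]
side 1 31 [-0.12  1.01  1.04]
side 2 84 [-0.08  0.83  0.84]
side 3 80 [-0.05  0.87  0.88]
```

View pics/s2.png

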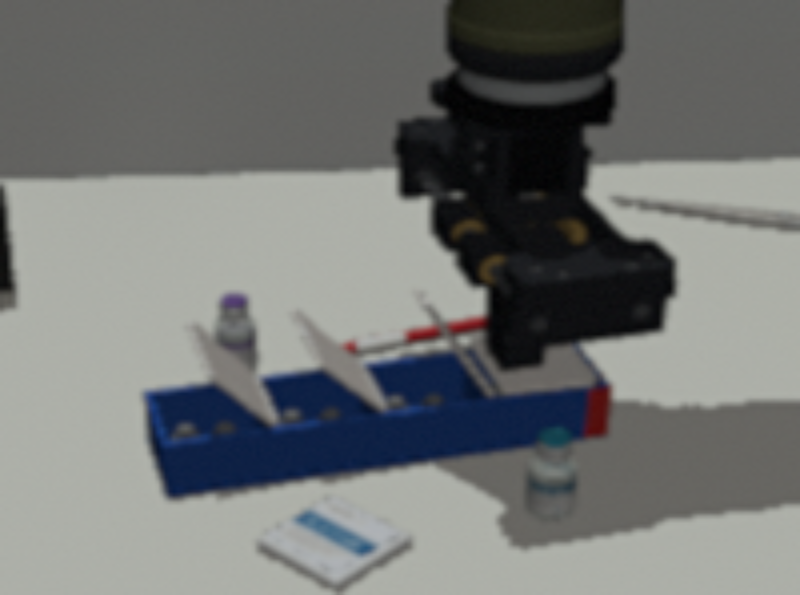

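Lid 1 at around (530,370) is flat at about 0.05 rad, and the box hasn't moved. Lid 2 gets the same stroke.

```bash
python3 -m inch '-1 0 0 -0.008 0 0 0;-1 -0.004 0 -0.006 0 0 0;-1 -0.004 0 -0.004 0 0 0;-1 -0.005 0 0 0 0 0;-1 -0.005 0 0.001 0 0 0;-1 -0.006 0 0.001 0 0 0;-1 -0.006 0 0.001 0 0 0;-1 -0.004 0 0.003 0 0 0;-1 -0.004 0 0.004 0 0 0;-1 -0.004 0 0.003 0 0 0;-1 -0.003 0 0.002 0 0 0;-1 -0.004 0 0.002 0 0 0;-1 -0.003 0 0.0015 0 0 0;-1 0 0 0 0 0 0;-1 0 0 0 0 0 0'; python3 to.py -5.5 40.5; python3 lids.py
```

```text
clock: 6.0
tool_pos: [0.5403, 0.0333, 0.0516]
eef_rot: [-0.101, 0.995, 0.0, 0.0]
contact_force: [0.1, 0.2, -0.8]
opening: 0.001
finger_force: 0.0
clock 6.0 delta tool mm [-0.5  0.1  0.1] F [ 0.11  0.18 -0.75] open 0.0
yaw err deg -0.011236165398877063 box x 0.1 edge y -6.0 tip z 40.6 q [-0.01  0.9  -0.22  1.95  0.53  0.35  1.11]
top 0 few
top 1 few
top 2 few
top 3 few
side 0 123 [-0.    0.04  0.07]
side 1 90 [-0.    0.03  0.43]
side 2 57 [-0.1   0.82  0.84]
side 3 83 [-0.07  0.87  0.88]
```

Lid 2 is down too, and lids 3 and 4 haven't changed. The same stroke goes on lid 3.

```bash
python3 -m inch '-1 0 0 -0.008 0 0 0;-1 -0.004 0 -0.006 0 0 0;-1 -0.004 0 -0.004 0 0 0;-1 -0.005 0 0 0 0 0;-1 -0.005 0 0.001 0 0 0;-1 -0.006 0 0.001 0 0 0;-1 -0.006 0 0.001 0 0 0;-1 -0.004 0 0.003 0 0 0;-1 -0.004 0 0.004 0 0 0;-1 -0.004 0 0.003 0 0 0;-1 -0.003 0 0.002 0 0 0;-1 -0.004 0 0.002 0 0 0;-1 -0.003 0 0.0005 0 0 0;-1 0 0 0 0 0 0;-1 0 0 0 0 0 0'; python3 to.py 46.5 40.5; python3 lids.py s3
```

```text
clock: 7.35
tool_pos: [0.5912, 0.0438, 0.0522]
eef_rot: [-0.101, 0.995, 0.0, 0.0]
contact_force: [-0.4, 0.7, 0.4]
opening: 0.006
finger_force: 0.0
clock 7.35 delta tool mm [-0.5  0.1  0.7] F [-0.44  0.68  0.42] open 0.01
yaw err deg -0.011805508357804584 box x 0.1 edge y 46.0 tip z 41.2 q [ 0.01  0.94 -0.28  1.79  0.5   0.48  1.16]
top 0 194 [-0.01  0.04  0.1 ]
top 1 255 [-0.02  0.03  0.09]
top 2 few
top 3 few
side 0 203 [0.01 0.04 0.07]
side 1 137 [-0.    0.03  0.06]
side 2 74 [-0.    0.04  0.07]
side 3 60 [-0.08  0.87  0.88]
```

View pics/s3.png

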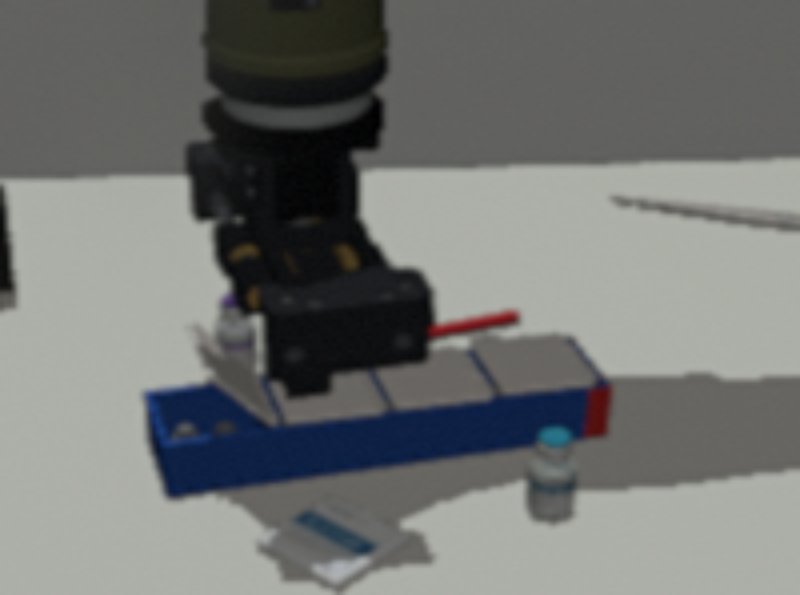

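Lids 1 to 3 lie flat along (540,365) to (330,395), and the box and the items beside it are in place. Lid 4 is next, then I go straight up.

```bash
python3 -m inch '-1 0 0 -0.008 0 0 0;-1 -0.004 0 -0.006 0 0 0;-1 -0.004 0 -0.004 0 0 0;-1 -0.005 0 0 0 0 0;-1 -0.005 0 0.001 0 0 0;-1 -0.006 0 0.001 0 0 0;-1 -0.006 0 0.001 0 0 0;-1 -0.004 0 0.003 0 0 0;-1 -0.004 0 0.004 0 0 0;-1 -0.004 0 0.003 0 0 0;-1 -0.003 0 0.002 0 0 0;-1 -0.004 0 0.002 0 0 0;-1 -0.003 0 0.0015 0 0 0;-1 0 0 0 0 0 0;-1 0 0 0 0 0 0'; python3 to.py 98.5 40.5; python3 -m inch '-1 0 0 -0.01 0 0 0;-1 0 0 -0.02 0 0 0;-1 0 0 -0.03 0 0 0;-1 0 0 -0.03 0 0 0;-1 0 0 -0.03 0 0 0;-1 0 0 0 0 0 0;-1 0 0 0 0 0 0'; python3 lids.py s4
```

```text
clock: 8.7
tool_pos: [0.6421, 0.0543, 0.0516]
eef_rot: [-0.101, 0.995, 0.0, -0.0]
contact_force: [-0.1, 0.2, 0.1]
opening: 0.007
finger_force: 0.0
clock 8.7 delta tool mm [-0.5  0.1  0.1] F [-0.06  0.22  0.06] open 0.01
yaw err deg -0.013064103524802917 box x 0.1 edge y 98.0 tip z 40.6 q [ 0.01  0.99 -0.32  1.62  0.47  0.61  1.21]
clock: 9.28
tool_pos: [0.6432, 0.0545, 0.1746]
eef_rot: [-0.101, 0.995, 0.0, 0.002]
contact_force: [-0.1, 0.1, -1.2]
opening: 0.008
finger_force: 0.0
top 0 314 [-0.01  0.05  0.11]
top 1 301 [-0.03  0.03  0.09]
top 2 292 [-0.01  0.04  0.09]
top 3 270 [-0.02  0.03  0.09]
side 0 205 [0.01 0.04 0.07]
side 1 209 [-0.01  0.02  0.05]
side 2 214 [0.   0.04 0.06]
side 3 217 [-0.01  0.02  0.05]
```

View pics/s4.png

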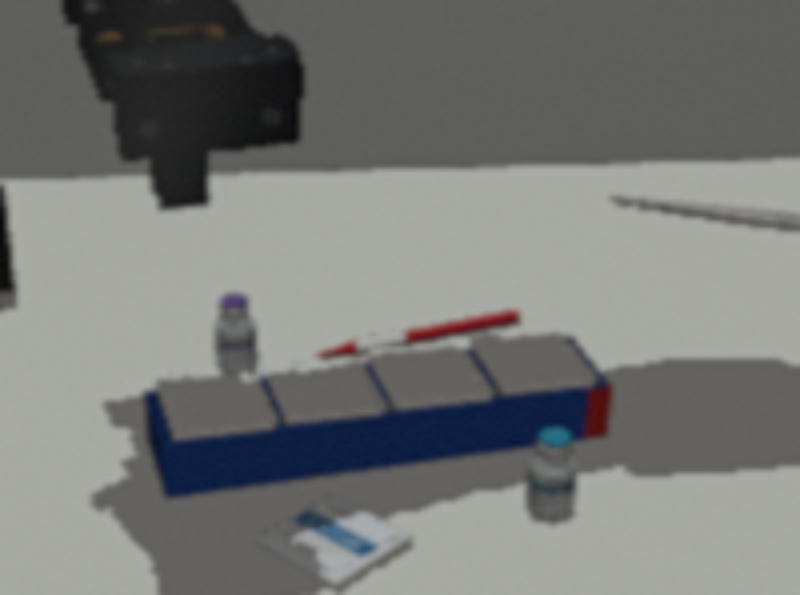

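All four lids are flat from (540,365) to (215,405), the box and the items beside it are unmoved, and the arm is clear. I'm handing in the job.

```bash
python3 -c "
from plant import r
print(r.finish_job())"
```

```text
the job is handed in; nothing more can be done
None
```

I stroked all four lids shut in order from the red end (each measured about 0.05 rad or less), the box and the items beside it look unmoved in the last picture, and the job is handed in; no verdict came back.

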